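# Unlatch the hitch coupler and hold its tongue off the ball

### The job

The hitch coupler on the bench rig is locked onto its ball. Take the upright black grip of the spring latch on top of the coupler, pull it sideways to the left (as the robot sees it) until you feel it come up against its stop, and with it pulled lift the tongue off the ball. Finish still holding the tongue still in the air, with the coupler raised at least 50 mm; do not let go of it and leave the things that lie around alone.

Things in the scene. Friction and masses are not known exactly. Their poses are not given: they have to be found in the camera images.
- stand: Fixed steel rig: base plate 270 x 110 x 12 mm with a hitch ball near the robot and a grey two-cheek hinge pedestal at the far end. Origin: centre of the plate's underside, on the worktop. Its x axis points along the tongue from ball to hinge (away from the robot), y to the left, z up. Ball diameter 40 mm, centre at (-95, 0, 85) mm; hinge axis parallel to y through (95, 0, 100) mm. It stands turned up to 0.35 rad either way.
- tongue: The tongue stub with the coupler at its robot-side end, hinged at its far end; about 0.4 to 0.9 kg, it lies level on the ball at the start and falls back if let go. Grey tube 40 x 28 mm, dark steel coupler cap 62 mm diameter. Origin on the hinge axis; axes as the stand's while it is down; it turns about its y axis, the coupler swings up and slightly back, at most 0.8 rad.
- coupler (a point): Centre of the coupler cap over the ball, 190 mm from the hinge axis, 100 mm above the worktop at the start.
- latch_grip (a point): Centre of the latch's upright black grip, a block 20 mm (x) x 22 mm (y) x 50 mm high with flat sides; it stands on the latch's steel slide plate on top of the coupler. The centre is 25 mm below the grip's top and 25 mm above the plate, and at the start 146.5 mm above the worktop, right over the ball. Space is free on both sides, so it can be taken from above with the fingers closing along the stand's y. It turns with the tongue, but can turn between the pads.
- latch (a joint): Travel of the latch slide to the left, along the tongue's y axis: 0 = locked, its claw under the ball; the hard stop is at 0.016 m. The spring pulls it back with about 3 N at 0 and 8.5 N at the stop. The claw is clear of the ball from about 0.011 m on. While it is locked the tongue cannot rise.
- cast_frame: Bystander: open die-cast aluminium frame, 99 x 113 x 30 mm, on the worktop left of the rig. Origin: centre of its underside.
- brush: Bystander: flat brush with a wooden handle, 26 x 190 x 12 mm, lying right of the rig. Origin: centre of its underside.
- micrometer: Bystander: outside micrometer, 49 x 131 x 19 mm, lying right of the rig. Origin: centre of its underside.

How it is judged:
By the outcome, as a careful person would: the job done as asked, in the order asked, and still so for the second after the job is handed in, while the arm keeps its last pose, push and grip.
It also fails if it takes over 38 s, if anything falls off the work surface, if the arm or the gripper's body presses on something with over 40 N, if the wrist force passes 120 N, or if a joint passes its speed limit or range.

### The arm

A 6-joint arm with a two-finger parallel gripper is mounted at the origin on a cart in front of the work surface, level with it; the furniture and walls round the work are solid. World frame = base frame: x ahead of the robot, y to its left, z up, the work surface at z = 0. Lengths are in mm, angles in degrees, forces in N, time in s.
With the tool pointing down it reaches from about 350 to 850 mm from the base axis. Payload 8.1 kg.
Tool frame: the origin (TCP) lies at the very end of the fingers, on their centre line; the grasp point (between the pads) lies 19 mm behind it; x points along the fingers, y is the direction in which the jaws open and shut, and the axes are right-handed (so a half turn about x gives the same grasp; the last joint's range is limited). The gripper opens to 85 mm and grips with 20 to 120 N. Pads are 22 mm wide; open, the fingers measure 114 mm over their backs; the gripper's body (76 mm by 85 mm) begins 54 mm behind the grasp point. The pads swing forward as they close: fully open they stand 13 mm farther back than shut.
Start: joints at [69.362, 7.471, 85.268, -0, 87.261, -4.893], TCP at [162.791, 577.498, 231.292] pointing down, gripper open.
Joint ranges: [-169.43, 169.43], [-51.17, 129.36], [1.28, 143.12], [-76.62, 256.62], [0, 156.53], [-152.29, 152.29]. Speed limits (degrees/s): [136.94, 136.94, 159.86, 180, 180, 180].

### API

Orientations are given as [roll, pitch, yaw] about the fixed x, y, z axes, in that order (R = Rz(yaw) Ry(pitch) Rx(roll)).
In Python, from bench import sensors, snapshot, r gives the robot as it stands. The module is installed in compiled form; this text tells all that it offers.
- The arm moves only by the tool drive_tool, never from a script. Its argument "moves" is one flat list of numbers, 6 for each row, row after row: the shift along the tool's x, y, z in cm, then the turn, a rotation vector about the tool's x, y, z in degrees. In form: [tx, ty, tz, wx, wy, wz, tx, ty, tz, wx, wy, wz, ...]. A call has 1 to 20 rows; each row shifts and turns the commanded pose from where the row before left it, along the tool's axes as they then stand; what a row does not reach is not made up. A row lasts 1/12 s, in which the tool goes at most 41.7 mm and 7.16 degrees, less where a joint would pass 70% of its speed; a pose out of reach is approached as far as the arm can. A call with a gripper value outside its range is refused whole. "hand" is the finger opening in cm, from 0 to 8.54, set as the call begins (left out, the last holds). The fingers move at their own pace and stop on an object; "grip_force" is the grip in N (left out, the last holds). Time passes only in rows, so rows that do not move let the fingers close. It gives the time, the measured TCP pose, the force and the opening at its end, in the units of the state.
- sensors.sense(): the state, without advancing time (a new reading comes with each control period).
- snapshot(name): name is "side" or "top" or "wrist"; returns a dict with "image" (420x560x3 uint8, red, green, blue), "z_map" (420x560 float32, mm along the optical axis (not along the pixel's ray), 0 where there is no reading), "camera_matrix" (3x3 intrinsics, pixels), "eye" and "orientation" of the camera in the world; the wrist camera has in their place "mount" (4x4, takes a point from camera to tool coordinates, whose origin is the TCP and whose axes are the tool frame's). Camera axes: x right, y down, z forward; pixel columns grow to the right and rows downward; lengths in mm; the calibration is good to about 2 mm. A picture is of the moment at which its call begins: read the wrist's pose just before it.
- r.hand_in(): hands the job in, once; it reports no verdict.
The state is a dict: "time": time; "joint_pos": joint angles; "qd": joint speeds; "joint_efforts": joint torques, N m; "tool_pos": TCP position; "tcp_rot": TCP orientation; "ft_force": force on the tool from outside, world axes, zero at the start; "wrist_torque": the same for the moment, N m; "finger_gap": finger opening in mm.
Only numpy, scipy, OpenCV 4.12 (cv2) and the standard library are available. Lean on these libraries where they do the work, as an engineer would, in place of code of your own. Each camera call takes 0.05 s, during which the arm holds its last target.

## Working session

There is one attempt and no reset: what is moved stays moved. The work goes in short steps, Python scripts to look and compute and a tool call to move; the robot and the scene stay as the last step left them, time stands still between calls to the robot, and variables do not carry over. Pictures are saved under pics/ and viewed, and the job is handed in when it is done.

Besides the shell and the picture viewer there is one more tool, called after "Request:" as name(argument=value, ...), one argument or row to a line, values as JSON. drive_tool: Moves the arm, as the interface text tells. Its arguments: {"type":"object","properties":{"moves":{"type":"array","items":{"type":"number"}},"hand":{"type":"number"},"grip_force":{"type":"number"}},"required":["moves"]}

```bash
mkdir -p pics
cat > h.py <<'E'
import numpy as np,cv2
from bench import sensors,snapshot,r
def snap(n,f):
    s=snapshot(n); cv2.imwrite('pics/'+f+'.png',s['image'][:,:,::-1]); np.savez('pics/'+f+'.npz',**{k:np.array(v) for k,v in s.items()}); return s
E
python3 - <<'E'
from h import *
s=sensors.sense(); print(s)
for n in('top','side'):
    d=snap(n,n+'1'); print(n,d['camera_matrix'],d['eye'],d['orientation'])
E
```

```text
{'time': 0.0, 'joint_pos': array([ 6.93611568e+01,  7.51422934e+00,  8.53303780e+01, -3.18101918e-04,
        8.72616356e+01, -4.89284654e+00]), 'qd': array([ 0.0019697 , -0.12634955,  0.0517516 , -0.02698437, -0.00224588,
        0.00368559]), 'joint_efforts': array([ 3.15874504e-04, -5.69407225e+01, -5.00549626e+01, -1.77431452e-04,
        1.50914333e-02, -1.75243525e-05]), 'tool_pos': array([162.60521106, 576.96757032, 230.24306644]), 'tcp_rot': array([ -94.72150903,   89.89375661, -110.46749021]), 'ft_force': array([-0.17287831, -0.3754663 , -0.31937922]), 'wrist_torque': array([-0.04965153, -0.02140957, -0.02542303]), 'finger_gap': 85.57898629283646}
top [[538.69613737   0.         286.87863865]
 [  0.         538.69613737 218.19473483]
 [  0.           0.           1.        ]] [ 455.11558559  -43.9538164  1121.52158757] [-174.3242288    -1.05653359  -88.33508503]
side [[427.62253568   0.         279.98667009]
 [  0.         427.62253568 211.69469447]
 [  0.           0.           1.        ]] [ 375.23964597 -697.51558631  614.44835026] [-126.0357155     1.26407278  -20.00826639]
```

View pics/top1.png

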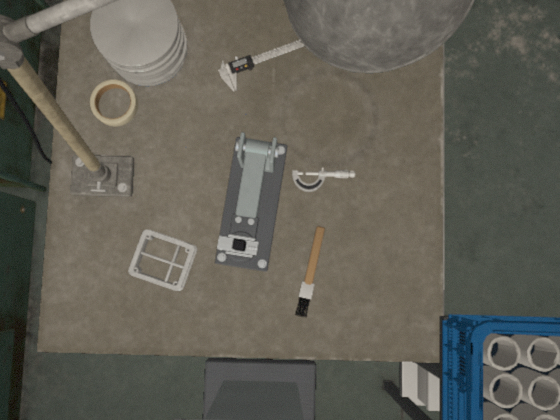

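View pics/side1.png

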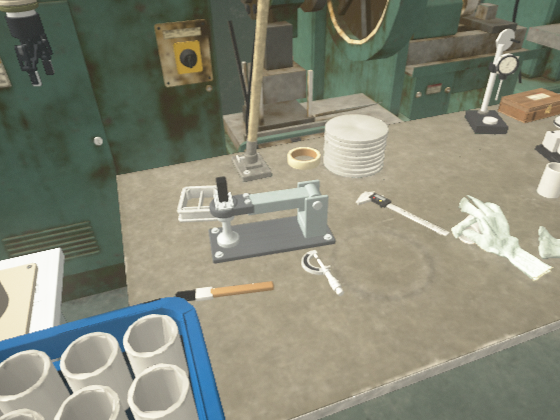

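```bash
cat >> h.py <<'E'
from scipy.spatial.transform import Rotation as Ro
def world(f,u,v,z=None):
    d=np.load('pics/'+f+'.npz'); K=d['camera_matrix']; R=Ro.from_euler('xyz',d['orientation'],degrees=True).as_matrix()
    ray=np.array([(u-K[0,2])/K[0,0],(v-K[1,2])/K[1,1],1]); zz=d['z_map'][int(v),int(u)]
    if z is not None:
        w=R@ray; return d['eye']+w*(z-d['eye'][2])/w[2]
    return d['eye']+R@ray*zz
E
python3 - <<'E'
from h import *
for p in [(239,244),(239,243),(241,245),(258,150),(250,190),(100,170),(10,30),(60,100),(380,30),(165,260),(222,257),(263,264),(282,150)]: print(p,world('top1',*p).round(0))
print('side grip'); 
for p in [(222,180),(222,190),(310,190)]: print(p,world('side1',*p).round(0))
im=cv2.imread('pics/top1.png')[120:280,200:300]; cv2.imwrite('pics/top1c.png',cv2.resize(im,None,fx=3.75*1,fy=3.75,interpolation=cv2.INTER_CUBIC))
im=cv2.imread('pics/side1.png')[160:270,190:350]; cv2.imwrite('pics/side1c.png',cv2.resize(im,None,fx=5,fy=5,interpolation=cv2.INTER_CUBIC))
E
```

```text
(239, 244) [502.  24. 168.]
(239, 243) [504.  25. 166.]
(241, 245) [500.  21. 170.]
(258, 150) [684.  -1. 116.]
(250, 190) [607.  12. 114.]
(100, 170) [641. 304.  88.]
(10, 30) [701. 246. 569.]
(60, 100) [805. 428.  -2.]
(380, 30) [ 695. -138.  613.]
(165, 260) [472. 184.  20.]
(222, 257) [482.  69.  14.]
(263, 264) [470. -15.  18.]
(282, 150) [708. -47.  18.]
side grip
(222, 180) [504.  19. 172.]
(222, 190) [501.  15. 152.]
(310, 190) [685.  -0. 116.]
```

View pics/top1c.png

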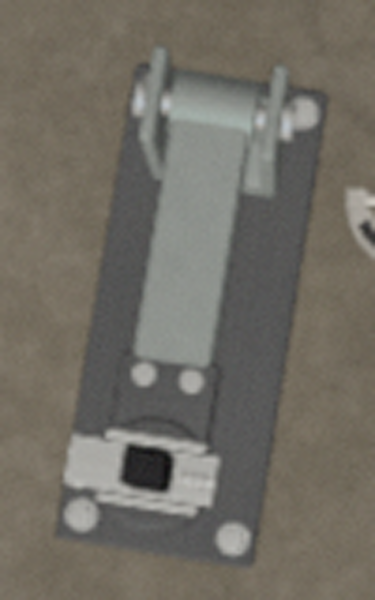

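View pics/side1c.png

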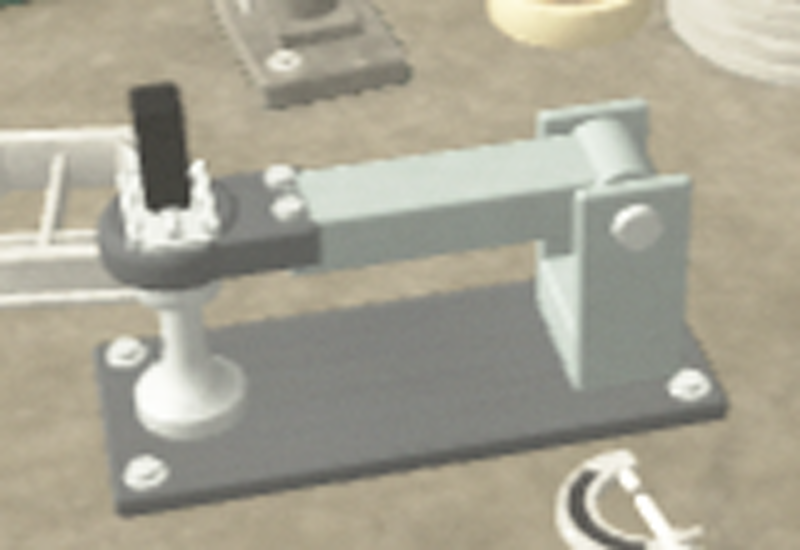

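```bash
cat >> h.py <<'E'
def pose():
    s=sensors.sense(); return s, np.array(s['tool_pos']), Ro.from_euler('xyz',s['tcp_rot'],degrees=True)
E
python3 - <<'E'
from h import *
c=[world('top1',200+u/3.75,120+v/3.75,12) for u,v in [(57,535),(252,563),(327,95),(137,65)]]
for p in c: print(p.round(1))
nl,nr,fr,fl=c
d1=(fl+fr-nl-nr); print('yaw',np.degrees(np.arctan2(d1[1],d1[0])), 'from width',np.degrees(np.arctan2(*( (nl+fl-nr-fr)[[1,0]])))-90, np.linalg.norm(d1)/2, np.linalg.norm(nl+fl-nr-fr)/2, 'cen',np.mean(c,0))
a=np.arctan2(d1[1],d1[0]);cen=np.mean(c,0)
print('grip from plate',cen[:2]-95*np.array([np.cos(a),np.sin(a)]))
# grip top from depth: points between z 160..180 
for n in('top1','side1'):
    d=np.load(f'pics/{n}.npz'); z=d['z_map']; K=d['camera_matrix'];R=Ro.from_euler('xyz',d['orientation'],degrees=True).as_matrix()
    v,u=np.mgrid[0:420,0:560]; P=np.stack([(u-K[0,2])/K[0,0]*z,(v-K[1,2])/K[1,1]*z,z],-1)@R.T+d['eye']
    m=(z>0)&(abs(P[...,0]-500)<60)&(abs(P[...,1]-23)<60)
    for lo,hi in((105,118),(118,128),(128,138),(138,160),(160,185)):
        q=P[m&(P[...,2]>lo)&(P[...,2]<hi)]
        if len(q): print(n,lo,hi,len(q),q.min(0).round(),q.max(0).round(),q.mean(0).round(1))
im=[world('top1',200+u/3.75,120+v/3.75,171.5) for u,v in [(148,468)]]; print('grip top',im)
s,p,R=pose(); print(R.as_matrix().round(3))
E
```

```text
[469.9  82.9  12. ]
[457.8 -24.   12. ]
[719.6 -57.4  12. ]
[733.1  49.3  12. ]
yaw -7.2730345941910794 from width -6.845663098870602 264.58990266954663 107.59453424550296 cen [595.08896987  12.7080498   12.        ]
grip from plate [500.85332715  24.73483835]
top1 105 118 711 [471.  -4. 106.] [560.  66. 118.] [526.1  22.9 113.7]
top1 118 128 536 [477.  -6. 118.] [555.  69. 127.] [504.2  30.3 121.1]
top1 128 138 8 [491.  -0. 128.] [501.  36. 136.] [497.   13.6 131.4]
top1 138 160 14 [491.  15. 140.] [509.  33. 158.] [497.2  19.1 147.5]
top1 160 185 140 [491.  15. 162.] [511.  38. 174.] [501.   26.1 170. ]
side1 105 118 473 [471.  -8. 105.] [560.  68. 118.] [520.2  12.4 112.9]
side1 118 128 250 [481.  -7. 118.] [556.  69. 128.] [506.   17.  121.9]
side1 128 138 45 [491.  -2. 128.] [510.  33. 138.] [500.5  15.7 132.8]
side1 138 160 97 [491.  13. 138.] [511.  29. 160.] [500.4  16.5 149.1]
side1 160 185 103 [491.  13. 160.] [511.  36. 173.] [501.1  21.4 168.5]
grip top [array([500.37698047,  23.37740448, 171.5       ])]
[[-0.001  0.271  0.962]
 [-0.002  0.962 -0.271]
 [-1.    -0.002 -0.   ]]
```

Request:
drive_tool(
  moves=[0, 0, 0, -4.25, 0, 0, 0, -1, 0.8, -4.25, 0, 0, 0, -2.8, 2.24, 0, 0, 0, 0, -2.8, 2.24, 0, 0, 0, 0, -2.8, 2.24, 0, 0, 0, 0, -2.8, 2.24, 0, 0, 0, 0, -2.8, 2.24, 0, 0, 0, 0, -2.8, 2.24, 0, 0, 0, 0, -2.8, 2.24, 0, 0, 0, 0, -2.8, 2.24, 0, 0, 0, 0, -2.8, 2.24, 0, 0, 0, 0, -2.8, 2.24, 0, 0, 0, 0, -2.8, 2.24, 0, 0, 0, 0, -2.8, 2.24, 0, 0, 0, 0, -2.8, 2.24, 0, 0, 0, 0, -2.8, 2.24, 0, 0, 0, 0, -2.8, 2.24, 0, 0, 0, 0, -2.8, 2.24, 0, 0, 0, 0, -2.8, 2.24, 0, 0, 0, 0, -2, 1.5, 0, 0, 0],
  hand=8.5,
)

```text
time: 1.77
tool_pos: [499.6, 21.4, 230.9]
tcp_rot: [-108.0, 90.0, -115.3]
ft_force: [1.3, 1.1, -0.2]
finger_gap: 84.7
```

Request:
drive_tool(
  moves=[0, 0, 0, 0, 0, 0, 0, 0, 0, 0, 0, 0],
)

```text
time: 1.93
tool_pos: [498.7, 22.9, 230.6]
tcp_rot: [-179.2, 89.9, 173.4]
ft_force: [-0.4, -0.3, -0.6]
finger_gap: 84.8
```

Run:
```python
from h import *
s,p,R=pose(); print(s['time'],p,s['ft_force']);print(R.as_matrix().round(4))
d=snap('wrist','w1'); print(d['camera_matrix'],d['mount'])
for g in ((500.5,24.5),): print('tool delta',R.inv().apply(np.array([*g,0])-p*[1,1,0]))
```

```text
1.9333 [498.72123125  22.92669536 230.62626444] [-0.37521874 -0.31469515 -0.62649609]
[[-1.500e-03  1.289e-01  9.917e-01]
 [ 2.000e-04  9.917e-01 -1.289e-01]
 [-1.000e+00 -0.000e+00 -1.500e-03]]
[[300.34993057   0.         274.66085344]
 [  0.         300.34993057 210.04329459]
 [  0.           0.           1.        ]] [[ 3.74514942e-04 -2.74875747e-01  9.61479684e-01 -1.41135197e+02]
 [ 9.99999604e-01 -6.72689204e-04 -5.81833138e-04 -3.96371064e-01]
 [ 8.06708822e-04  9.61479522e-01  2.74875386e-01 -7.05157242e+01]
 [ 0.00000000e+00  0.00000000e+00  0.00000000e+00  1.00000000e+00]]
tool delta [-0.00233846  1.78938758  1.56121504]
```

View pics/w1.png

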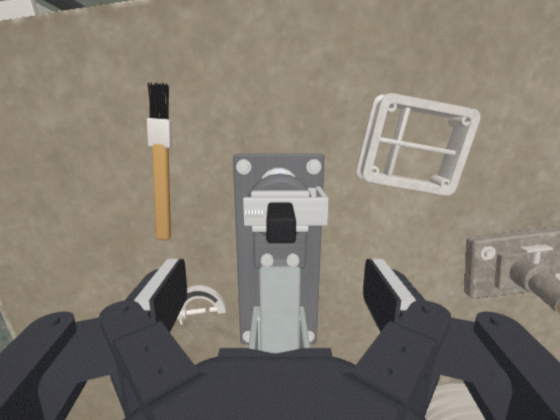

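Run:
```python
from h import *
d=np.load('pics/w1.npz'); z=d['z_map']; K=d['camera_matrix'];M=d['mount']
v,u=np.mgrid[0:420,0:560]; P=np.stack([(u-K[0,2])/K[0,0]*z,(v-K[1,2])/K[1,1]*z,z],-1)@M[:3,:3].T+M[:3,3]
m=(z>0)&(abs(P[...,1])<40)&(abs(P[...,2])<40)
for lo,hi in((50,65),(65,85),(85,100),(100,106),(106,115)):
    q=P[m&(P[...,0]>lo)&(P[...,0]<hi)]
    if len(q): print(lo,hi,len(q),q.min(0).round(1),q.max(0).round(1),np.median(q,0).round(1))
# plate edges yaw at z=12 -> depth ~219
q=[]
for name,(uu,vv) in dict(nl=(234,154),nr=(323,154),fl=(239,342),fr=(318,342)).items(): print(name,P[vv+2,uu+(2 if 'l' in name else -3)].round(1))
```

```text
50 65 790 [58.7 -7.5 -6.9] [65.  14.3 12.6] [60.8  3.3  2. ]
65 85 202 [65.  -7.3 -6.9] [84.6 14.3 -4. ] [74.6  3.5 -6.4]
85 100 131 [85.  -7.5 -6.9] [99.5 14.3 -3.6] [91.5  3.  -6.4]
100 106 106 [100.6 -25.9  -6.8] [106.   14.    6.4] [104.6 -11.4   0.8]
106 115 2014 [106.  -28.5 -21.7] [115.   40.   23.4] [110.5  10.   -1.4]
nl [220.7 -46.6 -34.1]
nr [219.7  53.3 -34.1]
fl [231.5 -50.6 242.1]
fr [232.9  59.1 243.3]
```

Request:
drive_tool(
  moves=[1.4, 0.25, 0.2, 0, 0, 0, 2.4, 0, 0, 0, 0, 0, 2.4, 0, 0, 0, 0, 0, 2.0, 0, 0, 0, 0, 0, 1.0, 0, 0, 0, 0, 0, 0.4, 0, 0, 0, 0, 0, 0, 0, 0, 0, 0, 0, 0, 0, 0, 0, 0, 0],
)

```text
time: 2.65
tool_pos: [501.6, 26.8, 136.4]
tcp_rot: [5.9, 89.9, -1.3]
ft_force: [0.6, 0.6, 0.4]
finger_gap: 85.0
```

Request:
drive_tool(
  moves=[0, 0, 0, 0, 0, 0, 0, 0, 0, 0, 0, 0, 0, 0, 0, 0, 0, 0, 0, 0, 0, 0, 0, 0],
  hand=3.0,
)

```text
time: 2.98
tool_pos: [501.5, 26.3, 136.0]
tcp_rot: [4.9, 89.9, -2.3]
ft_force: [0.3, 0.6, 0.2]
finger_gap: 38.6
```

Run:
```python
from h import *
s,p,R=pose(); print(s['time'],p,s['ft_force'],s['finger_gap'])
d=snap('wrist','w2'); snap('side','s2')
im=cv2.imread('pics/s2.png')[100:270,130:350]; cv2.imwrite('pics/s2c.png',cv2.resize(im,None,fx=3.5,fy=3.5))
```

```text
2.9833 [501.49180755  26.33410626 136.04348202] [0.28928662 0.55977223 0.223549  ] 38.591557586148184
```

View pics/w2.png

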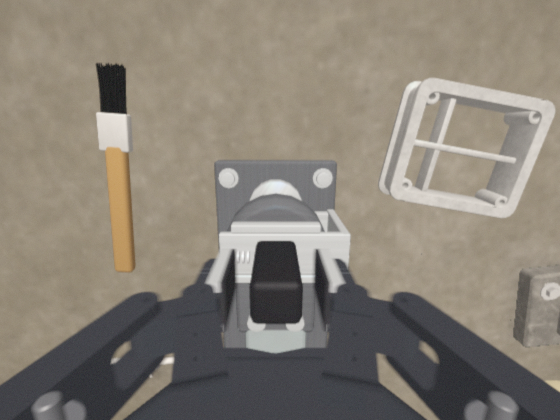

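View pics/s2c.png

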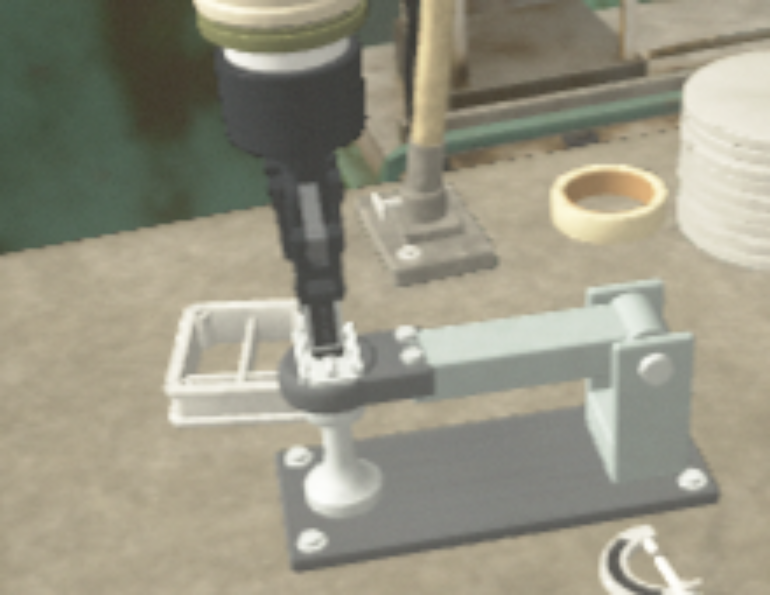

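The wrist view shows the black grip (columns 253–303) centred between the pads at columns 233 and 322. The side view shows the fingers astride the grip and clear of the plate. I'm closing the gripper now.

Request:
drive_tool(
  moves=[0, 0, 0, 0, 0, 0, 0, 0, 0, 0, 0, 0, 0, 0, 0, 0, 0, 0, 0, 0, 0, 0, 0, 0, 0, 0, 0, 0, 0, 0, 0, 0, 0, 0, 0, 0],
  hand=1.0,
  grip_force=70,
)

```text
time: 3.58
tool_pos: [501.2, 26.6, 135.7]
tcp_rot: [43.7, 90.0, 36.5]
ft_force: [-2.1, 3.3, 5.0]
finger_gap: 21.0
```

Request:
drive_tool(
  moves=[0, 0.2, 0, 0, 0, 0, 0, 0.2, 0, 0, 0, 0, 0, 0.2, 0, 0, 0, 0, 0, 0.2, 0, 0, 0, 0, 0, 0, 0, 0, 0, 0, 0, 0, 0, 0, 0, 0],
)

```text
time: 4.08
tool_pos: [502.0, 33.1, 135.6]
tcp_rot: [-86.8, 89.9, -94.0]
ft_force: [-3.1, -4.7, 5.3]
finger_gap: 21.6
```

Request:
drive_tool(
  moves=[0, 0.2, 0, 0, 0, 0, 0, 0.2, 0, 0, 0, 0, 0, 0, 0, 0, 0, 0, 0, 0, 0, 0, 0, 0],
)

```text
time: 4.42
tool_pos: [502.5, 36.8, 135.7]
tcp_rot: [-86.6, 89.8, -93.9]
ft_force: [-3.2, -5.9, 5.9]
finger_gap: 21.5
```

Request:
drive_tool(
  moves=[0, 0.2, 0, 0, 0, 0, 0, 0.1, 0, 0, 0, 0, 0, 0, 0, 0, 0, 0, 0, 0, 0, 0, 0, 0],
)

```text
time: 4.75
tool_pos: [502.9, 39.5, 135.7]
tcp_rot: [-87.0, 89.8, -94.3]
ft_force: [-3.8, -6.6, 7.0]
finger_gap: 21.2
```

Request:
drive_tool(
  moves=[0, 0.1, 0, 0, 0, 0, 0, 0, 0, 0, 0, 0, 0, 0, 0, 0, 0, 0],
)

```text
time: 5.0
tool_pos: [503.0, 40.5, 135.7]
tcp_rot: [-88.4, 89.8, -95.7]
ft_force: [-4.4, -7.3, 7.1]
finger_gap: 21.5
```

Request:
drive_tool(
  moves=[0, 0.1, 0, 0, 0, 0, 0, 0, 0, 0, 0, 0, 0, 0, 0, 0, 0, 0],
)

```text
time: 5.25
tool_pos: [503.1, 41.4, 135.7]
tcp_rot: [-87.2, 89.8, -94.4]
ft_force: [-3.8, -7.1, 6.8]
finger_gap: 21.1
```

Request:
drive_tool(
  moves=[0, 0.1, 0, 0, 0, 0, 0, 0, 0, 0, 0, 0, 0, 0, 0, 0, 0, 0],
)

```text
time: 5.5
tool_pos: [503.2, 42.3, 135.6]
tcp_rot: [-88.4, 89.8, -95.7]
ft_force: [-3.9, -7.4, 6.9]
finger_gap: 21.4
```

Request:
drive_tool(
  moves=[0, 0.1, 0, 0, 0, 0, 0, 0, 0, 0, 0, 0, 0, 0, 0, 0, 0, 0],
)

```text
time: 5.75
tool_pos: [503.3, 42.8, 135.7]
tcp_rot: [-89.2, 89.8, -96.5]
ft_force: [-4.3, -10.0, 7.3]
finger_gap: 21.2
```

Request:
drive_tool(
  moves=[0, 0.1, 0, 0, 0, 0, 0, 0, 0, 0, 0, 0, 0, 0, 0, 0, 0, 0],
)

```text
time: 6.0
tool_pos: [503.3, 42.9, 135.6]
tcp_rot: [-91.3, 89.7, -98.6]
ft_force: [-5.1, -13.8, 8.9]
finger_gap: 21.0
```

Run:
```python
from h import *
s,p,R=pose(); print(s['time'],p,s['ft_force'],s['finger_gap']); print(R.as_matrix().round(4))
snap('wrist','w3')
# lift plan: rotate rigidly about hinge axis (stand y through hinge)
a=np.radians(-7.2); ex=np.array([np.cos(a),np.sin(a),0]); ey=np.array([-np.sin(a),np.cos(a),0])
h=np.array([500.6,24.7,0])+190*ex; h[2]=100
rel=p-h; print('rel along x',rel@ex,'z',rel[2])
n=22; th=np.radians(22)/n
P,RR=p,R
for i in range(n):
    q=Ro.from_rotvec(ey*th); P2=h+q.apply(P-h); R2=q*RR
    if i in(0,1,10,n-1): print(i,RR.inv().apply(P2-P)/10, np.degrees((RR.inv()*R2).as_rotvec()), P2.round(1))
    P,RR=P2,R2
```

```text
6.0 [503.29073642  42.94659476 135.63822385] [ -5.0838153  -13.79068065   8.94557189] 20.95066407877574
[[-8.000e-04  1.273e-01  9.919e-01]
 [-5.600e-03  9.919e-01 -1.273e-01]
 [-1.000e+00 -5.600e-03 -1.000e-04]]
rel along x -189.61738556421923 z 35.63822385373953
0 [-0.33038887 -0.001737    0.06504334] [-0.00564259  0.99998217 -0.00195688] [503.9  42.9 138.9]
1 [-0.33038887 -0.001737    0.06504334] [-0.00564259  0.99998217 -0.00195688] [504.6  42.8 142.2]
10 [-0.33038887 -0.001737    0.06504334] [-0.00564259  0.99998217 -0.00195688] [513.5  41.7 171.2]
21 [-0.33038887 -0.001737    0.06504334] [-0.00564259  0.99998217 -0.00195688] [530.2  39.5 204.1]
```

View pics/w3.png

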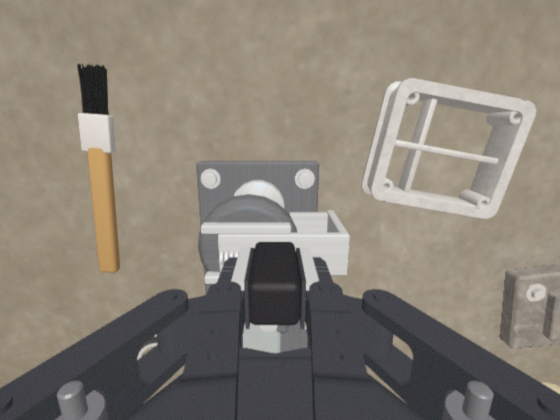

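The wrist view shows the slide and grip shifted left, with the cap now off to the side at around (248,230). The force rose by 4 N for only 0.1 mm of motion, so the latch is on its stop. I'm lifting along the hinge arc.

Request:
drive_tool(
  moves=[-0.33, 0, 0.065, 0, 1, 0, -0.33, 0, 0.065, 0, 1, 0, -0.33, 0, 0.065, 0, 1, 0, 0, 0, 0, 0, 0, 0, 0, 0, 0, 0, 0, 0],
)

```text
time: 6.47
tool_pos: [505.0, 42.7, 144.3]
tcp_rot: [-174.1, 86.9, 178.5]
ft_force: [-3.5, -13.5, -0.7]
finger_gap: 21.1
```

Request:
drive_tool(
  moves=[-0.33, 0, 0.065, 0, 1, 0, -0.33, 0, 0.065, 0, 1, 0, -0.33, 0, 0.065, 0, 1, 0, -0.33, 0, 0.065, 0, 1, 0, -0.33, 0, 0.065, 0, 1, 0, -0.33, 0, 0.065, 0, 1, 0, -0.33, 0, 0.065, 0, 1, 0, 0, 0, 0, 0, 0, 0],
)

```text
time: 7.13
tool_pos: [511.9, 41.8, 167.3]
tcp_rot: [-178.2, 79.8, 174.4]
ft_force: [-5.9, -12.9, 2.0]
finger_gap: 20.8
```

Run:
```python
from h import *
s,p,R=pose(); print(s['time'],p,s['ft_force'],s['finger_gap'])
snap('side','s3')
im=cv2.imread('pics/s3.png')[80:270,130:350]; cv2.imwrite('pics/s3c.png',cv2.resize(im,None,fx=3,fy=3))
```

```text
7.1333 [511.86014153  41.82836712 167.27156863] [ -5.93713345 -12.94299249   2.04057238] 20.82069331269841
```

View pics/s3c.png

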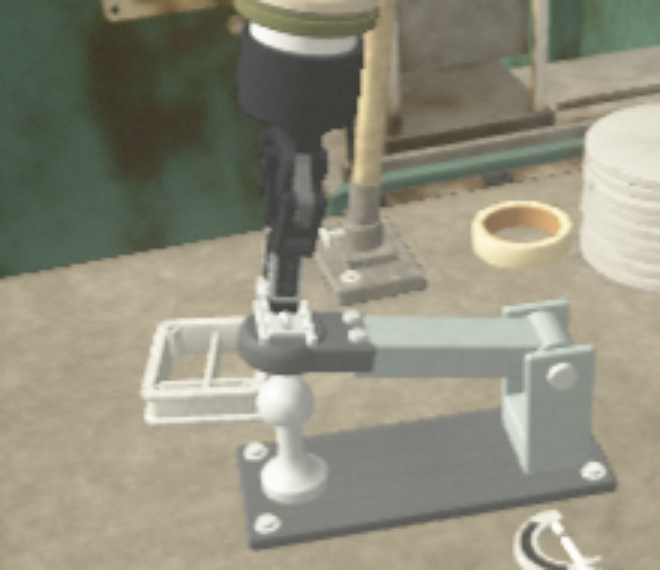

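The side view shows the coupler off the ball, with the ball visible below the cap at (285,400). I'm continuing the lift.

Request:
drive_tool(
  moves=[-0.33, 0, 0.065, 0, 1, 0, -0.33, 0, 0.065, 0, 1, 0, -0.33, 0, 0.065, 0, 1, 0, -0.33, 0, 0.065, 0, 1, 0, -0.33, 0, 0.065, 0, 1, 0, -0.33, 0, 0.065, 0, 1, 0, -0.33, 0, 0.065, 0, 1, 0, -0.33, 0, 0.065, 0, 1, 0, -0.33, 0, 0.065, 0, 1, 0, -0.33, 0, 0.065, 0, 1, 0, -0.33, 0, 0.065, 0, 1, 0, -0.33, 0, 0.065, 0, 1, 0, 0, 0, 0, 0, 0, 0, 0, 0, 0, 0, 0, 0, 0, 0, 0, 0, 0, 0],
)

```text
time: 8.43
tool_pos: [529.4, 39.6, 203.4]
tcp_rot: [-179.1, 67.8, 173.5]
ft_force: [-7.3, -13.3, 4.0]
finger_gap: 21.3
```

Run:
```python
from h import *
s,p,R=pose(); print(s['time'],p,s['ft_force'],s['finger_gap'],R.as_matrix()[:,0])
snap('side','s4')
im=cv2.imread('pics/s4.png')[80:270,130:350]; cv2.imwrite('pics/s4c.png',cv2.resize(im,None,fx=3,fy=3))
```

```text
8.4333 [529.39556476  39.58625507 203.38252689] [ -7.29930352 -13.31248303   4.01337432] 21.319532992129478 [-0.37476585  0.04302653 -0.92612055]
```

View pics/s4c.png

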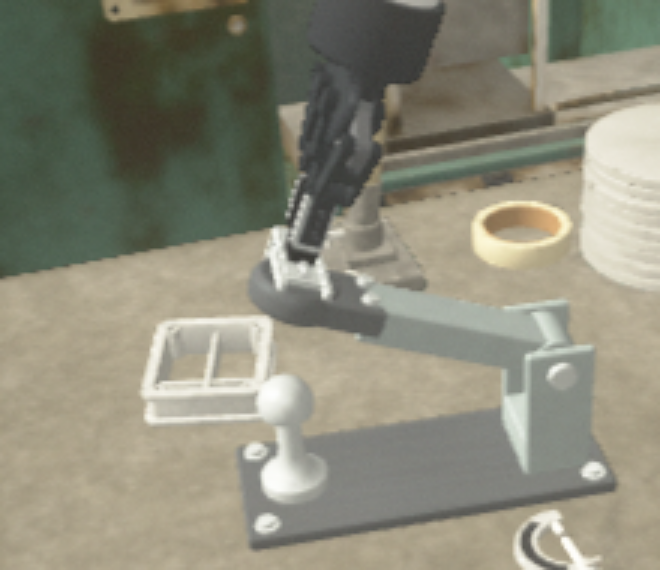

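The side view shows the tongue raised and the grip still between the fingers at around (305,245). I'll check it holds still, measure the height, then hand in.

Request:
drive_tool(
  moves=[0, 0, 0, 0, 0, 0, 0, 0, 0, 0, 0, 0, 0, 0, 0, 0, 0, 0, 0, 0, 0, 0, 0, 0, 0, 0, 0, 0, 0, 0, 0, 0, 0, 0, 0, 0],
)

```text
time: 8.98
tool_pos: [529.4, 39.6, 203.4]
tcp_rot: [-179.1, 67.9, 173.5]
ft_force: [-7.7, -13.1, 4.2]
finger_gap: 21.3
```

Run:
```python
from h import *
s,p,R=pose(); print(p,s['ft_force'],abs(s['qd']).max(),s['finger_gap'])
snap('side','s5')
# tube top along tongue in side view: pixels (crop/3 + (130,80))
for u,v in [(390,296),(450,312),(500,328)]: print(world('side1',130+u/3,80+v/3-0).round(0), world('s5',130+u/3,80+v/3).round(0))
d=abs(cv2.imread('pics/s5.png').astype(int)-cv2.imread('pics/s4.png')).mean();print('imgdiff',d)
```

```text
[529.38983293  39.57147342 203.35751716] [ -7.71914033 -13.06641087   4.15947282] 0.10888006159808487 21.28187620163646
[652. 262.   2.] [583.  21. 156.]
[695. 219.   1.] [621.   7. 142.]
[661.  14. 115.] [653.  -4. 128.]
imgdiff 1.2861352040816327
```

```bash
python3 -c "
from h import *
print(r.hand_in()); s=sensors.sense(); print(s['time'],s['tool_pos'])"
```

```text
the job is handed in; nothing more can be done
None
the job is handed in; nothing more can be done
```

The tongue is off the ball and held still in the air, with the coupler raised about 68 mm. I handed the job in at about 9 s; no verdict was reported.

- **Latch:** I took the grip from above and pulled it left about 16 mm. At the end the side force rose from 7 N to 14 N while the grip barely moved, so it was on its stop.
- **Lift:** I kept it pulled against the stop and lifted along the hinge arc by about 22°.
- **Last checks:** The depth image shows the tongue sloping at about 21°, which gives the 68 mm. The TCP stayed within 0.1 mm over half a second, and the finger opening held at 21.3 mm. The side force stayed at 13 N, which fits the latch still being on its stop.
- **Bystanders:** The cast frame looked untouched in the last side view I opened. I did not compare the brush and micrometer before and after, but the gripper stayed well clear of both.
- **Odd reading:** After lifting, the vertical force read about +4 N instead of the downward load I expected from the tongue's weight. I did not find out why.

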